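# Unlock the sprung spindle of a roll holder with its forked key

### The arm

A 6-joint arm with a two-finger parallel gripper is mounted at the origin on the work surface. World frame = base frame: x ahead of the robot, y to its left, z up, the work surface at z = 0. Lengths are in m, angles in rad, forces in N, time in s.
With the tool pointing down it reaches from about 0.425 to 0.95 m from the base axis. Payload 3.5 kg.
Tool frame: the origin (TCP) lies between the finger pads; the fingertips stand 22 mm ahead of it and the grasp point (between the pads) lies 3 mm ahead of it (ctrl.nose_length is the z of the fingertips in the tool frame, in m); z points along the fingers, y is the line along which they close (so a half turn about z gives the same grasp; the last joint's range is limited). The gripper opens to 85 mm and grips with 20 to 120 N. Pads are 22 mm wide; open, the fingers measure 114 mm over their backs; the gripper's body (76 mm by 85 mm) begins 54 mm behind the grasp point. The pads swing forward as they close: fully open they stand 13 mm farther back than shut.
Start: joints at [1.179, 0.286, 1.577, -0, 1.279, -0.15], TCP at [0.162, 0.655, 0.253] pointing down, gripper open.
Joint ranges: [-2.77, 2.77], [-0.9, 2.22], [0.21, 2.48], [-1.53, 4.67], [0.24, 2.81], [-2.84, 2.84]. Speed limits (rad/s): [2.79, 2.79, 3.14, 3.14, 3.14, 3.14].

### API

Orientations are given as a unit quaternion [x, y, z, w].
In Python, from plant import ctrl gives the robot as it stands. The module is installed in compiled form; this text tells all that it offers.
- The arm moves only by the tool send_rows, never from a script. Its argument "rows" is text: rows parted by semicolons, each of 7 numbers parted by spaces: the turn, a rotation vector about the tool's x, y, z in shares of 2 pi rad (1.0 is 2 pi rad), then the shift along the tool's x, y, z in parts of the range, where 1.0 means 75 cm, then the opening, from -1 (shut) to 1 (fully open). A call has 1 to 8 rows; each row is the pose to reach, as a shift and turn from the pose commanded when the call began, along the tool's axes at that moment; what a row does not reach only later rows make up. A row lasts 1/8 s, in which the tool goes at most 62.5 mm and 10.7 degrees, less where a joint would pass 70% of its speed; a pose out of reach is approached as far as the arm can. No shift or turn number may pass 1 either way. A call with a gripper value outside its range is refused whole. The fingers move at their own pace and stop on an object; "grip_force" is the grip in N (left out, the last holds). Time passes only in rows, so rows that repeat a pose let the fingers close. It gives the time, the measured TCP pose, the force, the opening and the grip force at its end, in the units of the state.
- ctrl.get_state(): the state, without advancing time (a new reading comes with each control period).
- ctrl.read_camera(name): name is "scene" or "top" or "wrist"; returns a dict with "color" (400x640x3 uint8, red, green, blue), "fx", "fy", "cx", "cy" (pixels), "extrinsics" (4x4, takes a point from world to camera coordinates). Camera axes: x right, y down, z forward; pixel columns grow to the right and rows downward; lengths in m; the calibration is good to about 2 mm. A picture is of the moment at which its call begins. There is no depth.
- ctrl.sign_off(): hands the job in; it is judged then, once.
Trained networks look in a picture, given as the dict that the camera call returned (one of the last four; its "shot" number tells which), for a name from the list of things; names that differ only in an ending like _2 or _b are one class to them, and where a whole thing is asked for, a point or a joint stands for the part that bears it (a point fixed in the world has none). Each returns a list of dicts, best first, with "p" (0 to 1); they miss things now and then, are a little off and sometimes report something else, mostly with a low value. They report only what shows in the picture. A call takes as long as a camera call. They do not tell look-alikes from the thing itself.
- ctrl.look_for(picture, target): "position" ([x, y, z] in m, in the coordinates of the camera as it stood for that picture, good to about 4 mm: the middle of the surface that is visible of it).
The state is a dict: "time": time; "qpos": joint angles; "dq": joint speeds; "joint_efforts": joint torques, N m; "eef_pos": TCP position; "tcp_rot": TCP orientation; "contact_force": force on the tool from outside, world axes, zero at the start; "wrist_torque": the same for the moment, N m; "opening": opening from 0.0 (shut) to 1.0 (fully open); "finger_force": force on a finger pad.
Only numpy, scipy, OpenCV 4.12 (cv2) and the standard library are available. Lean on these libraries where they do the work, as an engineer would, in place of code of your own. Each camera call takes 0.05 s, during which the arm holds its last target. There are 200 camera calls.

### The job

The paper on the roll holder is used up. Take the forked key from its stand and, without forcing anything, use it to press back the sprung end of the locked spindle and draw that end out of its arm - do not touch the spindle or core with the fingers while it is still locked in. Then stand the key back in its stand, put the spindle with its empty core into the low white caddy, and leave the other things on the counter where they are.

Things in the scene. Friction and masses are not known exactly. Their poses are not given: they have to be found in the camera images.
- holder: Fixed roll holder: two square chrome arms on a tiled ledge 95 mm high, 350 long. Origin on the counter under the spindle's middle; x along the spindle, sprung end to plain end; -y out to the open front. Axis 65 mm up. Ledge from y +80 mm on. Arms: z 53 to 77 mm, ending at y -12 mm; the sprung end's spans x -89 to -75 mm (socket 6 mm deep, 10 wide), the plain end's x 62 to 80 mm.
- seat (a point): Fixed point of the holder (x -70, y 0, 65 mm up) where the middle of the bare neck lies while locked in, at the end nearer the robot. With the tip pressed back flush with the arm, the sprung end slides along the arm's inner face and leaves it at the front, 16 mm towards the holder's -y. It stays pinched while the key presses on it and drops once the key eases back.
- plain_seat (a point): Fixed point of the holder (x 62, y 0, 65 mm up): mouth of the plain end's socket, 10 mm deep, 11 wide, 13 high. The plain end can tilt in it by some 20 degrees, cannot be shaken out while the other end is locked, and comes out when drawn about 10 mm towards the holder's -x. Over 15 N of the key against the holder is forcing it.
- spindle: Loose sprung spindle, a white tube 28 mm across with an empty cardboard core fast on it, about 120 g. Origin at the core's middle on the axis; x along it from sprung to plain end. Core 45 mm across, x -48 to 48 mm. Plain end: shoulder at x 62, tip 8 mm thick to x 71. Sprung end: steel plunger; locked in, its collar (20 mm across) spans x -65 to -62, its 8 mm thick neck and tip run on to x -81.
- neck (a point): Point of the spindle tube's frame (x -70 mm) at seat while locked in; it does not follow the plunger. 10 mm of neck shows between collar and arm. Pushing the collar to +x: 4 N at first, 0.7 N more per mm; at 6 mm (8 N) the tip is out of its socket, at 7.5 mm (9 N) the collar hits the tube hard: over 14 N is forcing it. Let go, it springs out 5 mm beyond the locked-in place.
- key: Loose forked key, about 90 g, upright. Origin: middle of the handle's underside; x along the fork's width, y through its thin side, z up. Red handle 30 (x) by 20 (y) by 76 mm high; below it a steel blade 26 wide, 4 thick, down to z -50 mm; a slot 12 mm wide and 25 deep from its lower end leaves two 7 mm prongs. Same both ways round. It tilts a few mm in the grip when pushed sideways.
- stand: Fixed white ceramic key stand, 70 (x) by 46 (y) by 60 mm high. Origin under its centre. In its top a slot 31 (x) by 9 (y) mm, 54 deep, with 2 mm chamfers, holds the key's blade, key x along stand x; the handle rests on the top, key origin then 60 mm above the counter.
- caddy: Fixed low white plastic caddy, open on top: 250 mm (x) by 160 mm (y) by 50 mm high, walls 4 mm, floor 4 mm. Origin under its centre on the counter.
- tumbler: Loose green glass tumbler, 72 mm across, 90 mm high. Origin under its centre. Leave it alone.
- soap_bottle: Loose blue bottle, 54 mm across, 130 mm high. Origin under its centre. Leave it alone.
- spare_roll: Loose new white paper roll standing on end, 110 mm across, 98 mm high. Origin under its centre. Leave it alone.
Not all that is in view belongs to the job. Leave any purple look-alike of the key alone.

How it is judged:
On the way:
1. the key, on the spindle's sprung end, has drawn that end at least 10 mm out of place (only possible with the tip pressed out of its socket) (distance between neck and seat above 0.01 m and contact force between key and spindle above 0.5 N).
At the end, for the whole second after the job is handed in: The spindle with its core lies at rest in the caddy (origin within 60 mm of its centre lengthwise and crosswise, below 36 mm), and the key stands at rest in its stand, fully home (origin within 12 mm of the centre, 55 to 66 mm above the counter, tilt under 0.12 rad) (x of spindle in the frame of caddy between -0.06 and 0.06 m and y of spindle in the frame of caddy between -0.06 and 0.06 m and height (world z) of spindle below 0.036 m and linear speed of each of spindle, key below 0.03 m/s and horizontal distance between key and stand below 0.012 m and height (world z) of key between 0.055 and 0.066 m and angle between key's own z axis and vertical below 0.12 rad); the robot touches nothing.
It fails at once if the key presses on the spindle or its sprung end with more than 14 N (contact force between key and spindle above 14 N).
It fails at once if the key presses on the holder with more than 15 N (contact force between key and holder above 15 N).
It fails at once if the fingers touch the spindle or core while it is still locked in the holder (contact force between the fingers and spindle above 0.5 N and distance between neck and seat below 0.01 m).
It fails at once if a bystander is moved more than 20 mm (distance of any of tumbler, soap_bottle, spare_roll from where it was at the start of the episode above 0.02 m).
It also fails if it takes over 72 s, if anything falls off the work surface, if the arm or the gripper's body presses on something with over 40 N, if the wrist force passes 120 N, or if a joint passes its speed limit or range.

## Working session

There is one attempt and no reset: what is moved stays moved. The work goes in short steps, Python scripts to look and compute and a tool call to move; the robot and the scene stay as the last step left them, time stands still between calls to the robot, and variables do not carry over. Pictures are saved under pics/ and viewed, at most 10 in all, crops included, and the job is handed in when it is done.

Besides the shell and the picture viewer there is one more tool, called after "Emit:" as name(argument=value, ...), one argument or row to a line, values as JSON. send_rows: Moves the arm, as the interface text tells. Its arguments: {"type":"object","properties":{"rows":{"type":"string"},"grip_force":{"type":"number"}},"required":["rows"]}

```bash
mkdir -p pics; cat > h.py <<'E'
import numpy as np, cv2
from scipy.spatial.transform import Rotation as R
from plant import ctrl
def shot(cam,name=None):
    p=ctrl.read_camera(cam)
    if name: cv2.imwrite(f'pics/{name}.png',p['color'][:,:,::-1])
    return p
def c2w(p,x): return (np.linalg.inv(p['extrinsics'])@np.r_[x,1])[:3]
def w2p(p,X):
    c=(p['extrinsics']@np.r_[X,1])[:3]; return np.array([p['fx']*c[0]/c[2]+p['cx'],p['fy']*c[1]/c[2]+p['cy']])
def ray(p,u,v,z):
    E=np.linalg.inv(p['extrinsics']); d=E[:3,:3]@[(u-p['cx'])/p['fx'],(v-p['cy'])/p['fy'],1]; o=E[:3,3]
    return o+d*(z-o[2])/d[2]
def rel(pos,rot=None):
    "shift in tool axes (mm) and turn (deg) to reach world pos / R rot"
    s=ctrl.get_state(); T=R.from_quat(s['tcp_rot'])
    print('shift',(T.inv().apply(np.array(pos)-s['eef_pos'])*1000).round(1), 'turn',None if rot is None else (T.inv()*rot).as_rotvec(degrees=True).round(2))
E
python3 - <<'E'
from h import *
s=ctrl.get_state(); print(s['time'],s['eef_pos'],s['tcp_rot'],s['opening'],ctrl.nose_length)
print(R.from_quat(s['tcp_rot']).as_matrix().round(3))
for c in ['scene','top']:
    p=shot(c,c+'0')
    print(c,np.linalg.inv(p['extrinsics'])[:3,3].round(3),p['fx'])
    for t in ['holder','spindle','neck','key','stand','caddy','tumbler','soap_bottle','spare_roll']:
        for r in ctrl.look_for(p,t)[:3]:
            w=c2w(p,r['position']); print(t,round(r['p'],2),w.round(3),w2p(p,w).round())
E
```

```text
0.0 [0.16136862 0.65478303 0.25191421] [ 1.20613710e-01  9.92698773e-01 -1.16775638e-03 -3.39225593e-04] 0.9991955000045213 0.022
[[-0.971  0.239 -0.001]
 [ 0.239  0.971 -0.002]
 [ 0.    -0.002 -1.   ]]
scene [1.232 0.162 0.943] 484.97411039601536
spindle 0.83 [0.604 0.223 0.084] [422. 232.]
neck 0.81 [0.604 0.222 0.079] [421. 233.]
neck 0.43 [0.619 0.358 0.095] [487. 249.]
key 0.67 [ 0.479 -0.009  0.11 ] [332. 161.]
key 0.64 [ 0.383 -0.026  0.098] [335. 135.]
stand 0.62 [ 0.498 -0.005  0.046] [331. 185.]
stand 0.43 [ 0.637 -0.028  0.057] [306. 226.]
caddy 0.64 [ 0.572 -0.281  0.007] [215. 195.]
tumbler 0.87 [ 0.634 -0.03   0.055] [305. 225.]
soap_bottle 0.76 [0.377 0.147 0.077] [403. 153.]
spare_roll 0.81 [ 0.825 -0.095  0.1  ] [245. 282.]
top [ 0.474 -0.042  1.159] 415.3950422240482
holder 0.81 [0.572 0.352 0.095] [176. 201.]
spindle 0.65 [0.593 0.219 0.085] [229. 195.]
neck 0.6 [0.594 0.216 0.078] [230. 195.]
neck 0.4 [0.572 0.351 0.096] [176. 201.]
key 0.66 [ 0.471 -0.016  0.139] [317. 244.]
key 0.54 [ 0.381 -0.039  0.126] [325. 281.]
stand 0.56 [ 0.469 -0.013  0.062] [316. 245.]
stand 0.35 [0.367 0.134 0.091] [257. 283.]
caddy 0.67 [0.592 0.221 0.084] [228. 195.]
tumbler 0.86 [ 0.65  -0.031  0.031] [325. 178.]
tumbler 0.42 [0.573 0.347 0.096] [178. 201.]
tumbler 0.21 [0.591 0.214 0.079] [231. 196.]
soap_bottle 0.78 [0.364 0.137 0.089] [256. 285.]
soap_bottle 0.17 [ 0.47  -0.017  0.137] [317. 244.]
spare_roll 0.87 [ 0.8   -0.104  0.097] [354. 118.]
```

View pics/scene0.png

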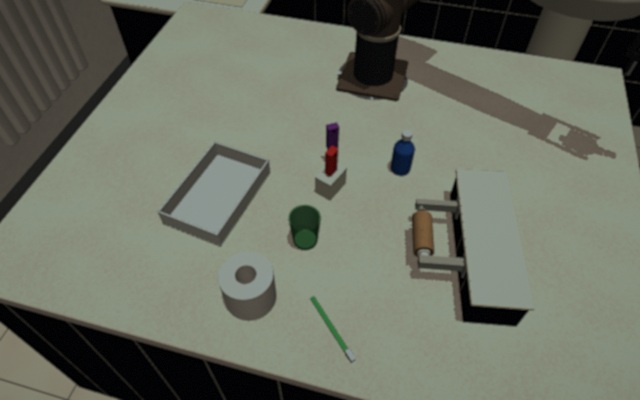

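View pics/top0.png

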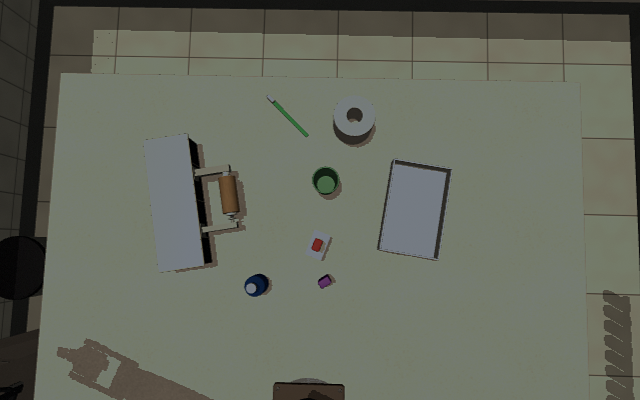

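The scene picture shows the red key in the white stand at (332,165) and a purple key look-alike at (335,135) with no white stand. The top picture shows red at (317,244), purple at (325,281), the caddy at (414,210), and the holder with its sprung end at about (238,222). The red key in the ceramic stand fits the description. I'll confirm it in an enlarged wrist crop.

```bash
python3 - <<'E'
from h import *
p=shot('wrist')
s=ctrl.get_state(); T=np.eye(4);T[:3,:3]=R.from_quat(s['tcp_rot']).as_matrix();T[:3,3]=s['eef_pos']
print((np.linalg.inv(T)@np.linalg.inv(p['extrinsics'])).round(3),p['fx'])
# key view: tool y yaw 65
def down(yaw): # tool y at yaw deg, z down
    y=np.array([np.cos(np.radians(yaw)),np.sin(np.radians(yaw)),0]); z=np.array([0,0,-1.]); x=np.cross(y,z)
    return R.from_matrix(np.c_[x,y,z])
rel([0.47,-0.016,0.30],down(65)); rel([0.56,0.2,0.30],down(6))
E
cat >> h.py <<'E'
def down(yaw):
    "tool pointing down, tool y at yaw deg"
    y=np.array([np.cos(np.radians(yaw)),np.sin(np.radians(yaw)),0]); z=np.array([0,0,-1.])
    return R.from_matrix(np.c_[np.cross(y,z),y,z])
E
```

```text
[[ 0.001 -0.947 -0.321  0.083]
 [ 1.     0.001  0.001 -0.001]
 [-0.001 -0.321  0.947 -0.121]
 [ 0.     0.     0.     1.   ]] 279.2217807045318
shift [-460.2 -578.   -46.7] turn [ 0.    0.   11.14]
shift [-495.9 -346.7  -46.7] turn [ 0.    0.   70.14]
```

```bash
python3 - <<'E'
from h import *
rel([0.53,0.205,0.175],down(6))
E
```

```text
shift [-465.5 -349.    78.3] turn [ 0.    0.   70.14]
```

The rows are not in the units I measure in: shifts go in shares of 75 cm and turns go in shares of 2 pi rad. I convert before sending: -465 mm / 750 = -0.62, -349 mm / 750 = -0.4653, 70 degrees / 360 = 0.1944.

Emit:
send_rows(
  rows="0 0 0.0278 -0.08 -0.06 0 1;0 0 0.0556 -0.16 -0.12 0 1;0 0 0.0833 -0.24 -0.18 0 1;0 0 0.1111 -0.32 -0.24 0 1;0 0 0.1389 -0.4 -0.3 0 1;0 0 0.1667 -0.48 -0.36 0 1;0 0 0.1944 -0.5467 -0.4093 0.04 1;0 0 0.1944 -0.62 -0.4653 0.104 1",
)

```text
time: 2.05
eef_pos: [0.4759, 0.2722, 0.216]
tcp_rot: [0.669, 0.744, 0.002, 0.001]
contact_force: [0.7, -0.3, 0.1]
opening: 1.0
finger_force: 0.0
```

Emit:
send_rows(
  rows="0 0 0 0 0 0 1;0 0 0 0 0 0 1",
)

```text
time: 2.3
eef_pos: [0.4738, 0.2738, 0.2148]
tcp_rot: [0.668, 0.744, 0.0, -0.0]
contact_force: [0.4, -0.0, -1.0]
opening: 1.0
finger_force: 0.0
```

```bash
python3 - <<'E'
from h import *
rel([0.53,0.205,0.175],down(6))
E
```

```text
shift [-74.5  48.6  39.8] turn [-0.01 -0.03  0.11]
```

Converted, -74 mm / 750 = -0.0987, 48 mm / 750 = 0.064.

Emit:
send_rows(
  rows="0 0 0 -0.0493 0.032 0.0267 1;0 0 0 -0.0987 0.064 0.0533 1;0 0 0 -0.0987 0.064 0.0533 1;0 0 0 -0.0987 0.064 0.0533 1",
)

```text
time: 2.8
eef_pos: [0.5291, 0.2068, 0.1755]
tcp_rot: [0.668, 0.745, 0.001, 0.0]
contact_force: [0.7, 0.2, 0.0]
opening: 1.0
finger_force: 0.0
```

```bash
python3 - <<'E'
from h import *
p=shot('wrist','w1')
for t in ['spindle','neck','holder']:
    for r in ctrl.look_for(p,t)[:2]:
        w=c2w(p,r['position']); print(t,round(r['p'],2),w.round(3),w2p(p,w).round())
E
```

```text
spindle 0.84 [0.591 0.227 0.084] [398. 196.]
holder 0.69 [0.555 0.323 0.097] [379.  55.]
```

View pics/w1.png

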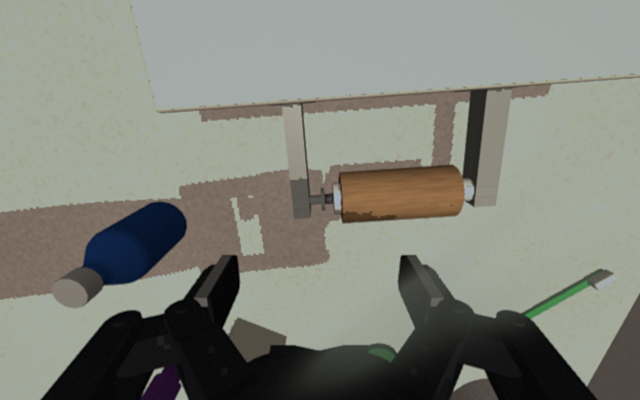

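The wrist view shows the sprung arm's front end at (302,210), the collar at (323,198), the core from 340 to 463, and the plain arm at (485,200). I'll enlarge it for a pose fit.

```bash
python3 - <<'E'
from h import *
im=cv2.imread('pics/w1.png')
c=im[80:240,280:520]
c=cv2.resize(c,None,fx=3.3,fy=3.3,interpolation=cv2.INTER_CUBIC)
c=cv2.convertScaleAbs(c,alpha=1.4)
for i in range(0,240,20):
    cv2.line(c,(int(i*3.3),0),(int(i*3.3),8),(0,0,255),1); cv2.putText(c,str(280+i),(int(i*3.3),20),0,.4,(0,0,255))
for i in range(0,160,20):
    cv2.line(c,(0,int(i*3.3)),(8,int(i*3.3)),(0,0,255),1); cv2.putText(c,str(80+i),(10,int(i*3.3)+4),0,.4,(0,0,255))
cv2.imwrite('pics/w1c.png',c)
E
```

```text
(no output)
```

View pics/w1c.png

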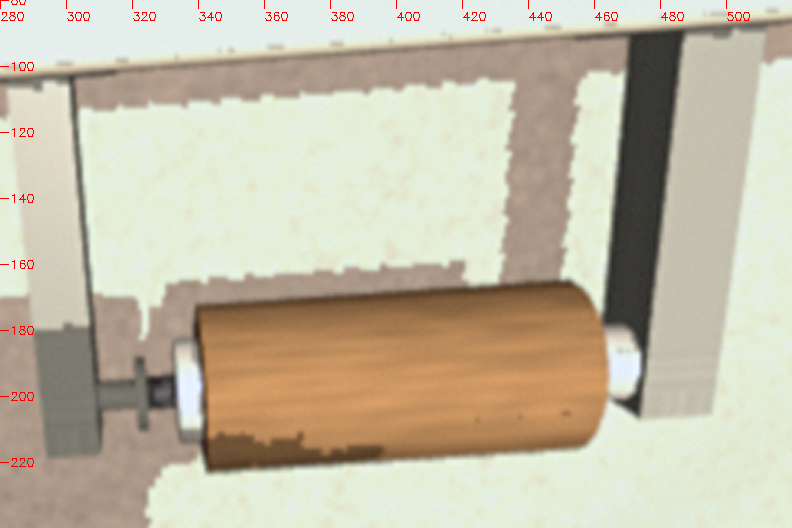

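The crop shows the arm's front corners at about (294,219) and (310,218), the plain arm's at (474.5,207) and (496,205.5), the collar at (322.7,199), and the neck at (316,199.4).

```bash
python3 - <<'E'
from h import *
from scipy.optimize import least_squares
p=shot('wrist')
obs=[((-89,-12,77),(294.2,218.8)),((-75,-12,77),(310.3,217.9)),((62,-12,77),(474.5,206.7)),((80,-12,77),(495.8,205.5)),((-63.5,0,65),(322.7,199.1)),((-70,0,65),(315.8,199.4))]
obs=[(np.array(a)/1000,np.array(b)) for a,b in obs]
def pt(q,a): return np.r_[q[:2]+R.from_euler('z',q[2]).as_matrix()[:2,:2]@a[:2],a[2]]
def f(q): return np.concatenate([w2p(p,pt(q,a))-b for a,b in obs])
s=least_squares(f,[.595,.216,.1]);print(s.x,np.degrees(s.x[2]),f(s.x).reshape(-1,2).round(1))
print('seat',pt(s.x,np.array([-.07,0,.065])))
for u,v in [(157,111),(280,103.6),(520,84.5),(640,75)]:
    w=ray(p,u,v,.095); print((R.from_euler('z',-s.x[2]).as_matrix()[:2,:2]@(w[:2]-s.x[:2])).round(4))
E
```

```text
[0.5949857  0.22279268 0.18189628] 10.42188888002411 [[ 0.3  0.1]
 [ 0.6 -0.1]
 [-0.8  0.1]
 [-0.4 -0.2]
 [ 0.5 -0.1]
 [-0.   0.1]]
seat [0.52614053 0.21013004 0.065     ]
[-0.1732  0.0819]
[-0.0882  0.0806]
[0.0736 0.0811]
[0.1523 0.0814]
```

```bash
python3 - <<'E'
from h import *
rel([0.46,-0.016,0.26],down(65))
E
```

```text
shift [-213.4  -92.8  -84.8] turn [ 8.000e-02  2.000e-02 -5.876e+01]
```

Converted, -213 mm / 750 = -0.284, -160 mm / 750 = -0.2133, -59 degrees / 360 = -0.1639.

Emit:
send_rows(
  rows="0 0 -0.0278 -0.0533 -0.024 -0.0533 1;0 0 -0.0556 -0.1067 -0.048 -0.1133 1;0 0 -0.0833 -0.16 -0.072 -0.1133 1;0 0 -0.1111 -0.2133 -0.096 -0.1133 1;0 0 -0.1389 -0.284 -0.124 -0.1133 1;0 0 -0.1639 -0.284 -0.124 -0.1133 1;0 0 -0.1639 -0.284 -0.124 -0.1133 1;0 0 -0.1639 -0.284 -0.124 -0.1133 1",
)

```text
time: 4.05
eef_pos: [0.4599, -0.0159, 0.2598]
tcp_rot: [0.216, 0.976, 0.0, 0.0]
contact_force: [0.5, 0.2, -0.3]
opening: 1.002
finger_force: 0.0
```

```bash
python3 - <<'E'
from h import *
p=shot('wrist','w2')
for t in ['key','stand']:
    for r in ctrl.look_for(p,t)[:3]:
        w=c2w(p,r['position']); print(t,round(r['p'],2),w.round(3),w2p(p,w).round())
print(w2p(p,[.47,-.016,.1]))
u,v=w2p(p,[.47,-.016,.1]).astype(int)
im=cv2.imread('pics/w2.png'); x0=max(0,u-110);y0=max(0,v-85)
c=im[y0:y0+170,x0:x0+220]; k=3.5
c=cv2.convertScaleAbs(cv2.resize(c,None,fx=k,fy=k,interpolation=cv2.INTER_CUBIC),alpha=1.3)
for i in range(0,220,20): cv2.line(c,(int(i*k),0),(int(i*k),8),(0,0,255),1); cv2.putText(c,str(x0+i),(int(i*k),20),0,.4,(0,0,255))
for i in range(0,170,20): cv2.line(c,(0,int(i*k)),(8,int(i*k)),(0,0,255),1); cv2.putText(c,str(y0+i),(10,int(i*k)+4),0,.4,(0,0,255))
cv2.imwrite('pics/w2c.png',c)
E
```

```text
key 0.67 [ 0.46  -0.015  0.136] [320. 200.]
key 0.26 [ 0.506 -0.274  0.002] [181. 264.]
stand 0.64 [ 0.452 -0.007  0.062] [323. 170.]
[323.31053213 197.05440265]
```

View pics/w2c.png

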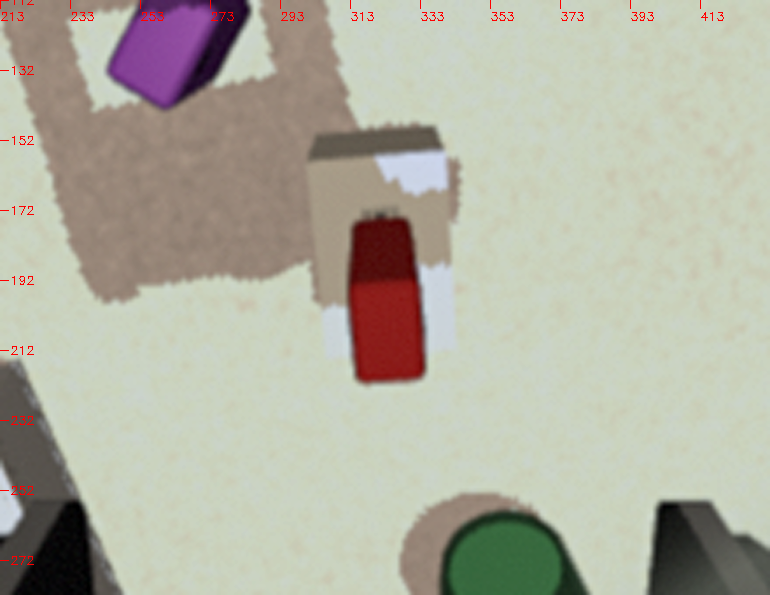

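The candidates are red at crop (387,330), i.e. image (324,206), and purple at image (258,130). Red stands in the white ceramic stand, so it is the key, and purple is the look-alike. Now I'll fit its pose.

```bash
cat >> h.py <<'E'
from scipy.optimize import least_squares
def pt(q,a): return np.r_[q[:2]+R.from_euler('z',q[2]).as_matrix()[:2,:2]@a[:2],a[2]]
def fit(p,obs,q0):
    obs=[(np.array(a)/1000,np.array(b)) for a,b in obs]
    f=lambda q: np.concatenate([w2p(p,pt(q,a))-b for a,b in obs])
    s=least_squares(f,q0); print(s.x.round(4),np.degrees(s.x[2]).round(2)); print(f(s.x).reshape(-1,2).round(1).tolist()); return s.x
E
python3 - <<'E'
from h import *
p=shot('wrist')
g=lambda a,b:(213+a/3.5,112+b/3.5)
# handle: key x toward image down (=world +x-ish)
K=[((-15,10,136),g(350,283)),((-15,-10,136),g(418,280)),((15,-10,136),g(425,378)),((15,10,136),g(357,383)),((-15,10,60),g(353,221)),((-15,-10,60),g(410,218))]
# image right = tool +y = world +y => y sign flips
K=[((a[0],-a[1],a[2]),b) for a,b in K]
k=fit(p,K,[.47,-.016,-.4])
S=[((-35,-23,60),g(309,160)),((-35,23,60),g(447,151)),((35,23,60),g(456,348)),((35,-23,60),g(324,357))]
s=fit(p,S,[.47,-.016,-.4])
for z in (.105,): rel([k[0],k[1],z],down(90+np.degrees(k[2])))
E
```

```text
[ 0.4685 -0.0154 -0.3662] -20.98
[[-1.1, 0.0], [1.3, -0.5], [0.8, 1.6], [-0.7, 1.5], [-0.5, -1.4], [0.2, -1.6]]
[ 0.4686 -0.0153 -0.3678] -21.07
[[-0.3, -0.1], [0.2, -0.1], [-0.2, 0.3], [0.3, -0.0]]
shift [ -7.6   4.1 154.5] turn [ 0.   -0.01 -3.84]
```

Converted, 157 mm / 750 = 0.2093, 120 mm / 750 = 0.16, -3.9 degrees / 360 = -0.0108.

Emit:
send_rows(
  rows="0 0 -0.0108 -0.01 0.0053 0.04 1;0 0 -0.0108 -0.01 0.0053 0.1067 1;0 0 -0.0108 -0.01 0.0053 0.16 1;0 0 -0.0108 -0.01 0.0053 0.2093 1;0 0 -0.0108 -0.01 0.0053 0.2093 1;0 0 -0.0108 -0.01 0.0053 0.2093 1;0 0 -0.0108 -0.01 0.0053 0.2093 1",
)

```text
time: 5.12
eef_pos: [0.4698, -0.0164, 0.1047]
tcp_rot: [0.182, 0.983, -0.0, 0.002]
contact_force: [-0.4, -0.0, 0.2]
opening: 1.002
finger_force: 0.0
```

Emit:
send_rows(
  rows="0 0 0 0 0 0 -1;0 0 0 0 0 0 -1;0 0 0 0 0 0 -1;0 0 0 0 0 0 -1;0 0 0 0 0 0 -1;0 0 0 0 0 0 -1;0 0 0 0 0 0 -1;0 0 0 0 0 0 -1",
  grip_force=100,
)

```text
time: 6.12
eef_pos: [0.4686, -0.0162, 0.1029]
tcp_rot: [0.182, 0.983, -0.0, 0.0]
contact_force: [-0.1, 0.6, 3.2]
opening: 0.222
finger_force: 97.6
```

Converted, -115 mm / 750 = -0.1533, -90 mm / 750 = -0.12.

Emit:
send_rows(
  rows="0 0 0 0 0 -0.0133 -1;0 0 0 0 0 -0.04 -1;0 0 0 0 0 -0.08 -1;0 0 0 0 0 -0.12 -1;0 0 0 0 0 -0.1533 -1;0 0 0 0 0 -0.1533 -1;0 0 0 0 0 -0.1533 -1",
)

```text
time: 7.0
eef_pos: [0.4675, -0.0158, 0.2163]
tcp_rot: [0.182, 0.983, 0.0, -0.001]
contact_force: [1.0, -0.9, -1.5]
opening: 0.221
finger_force: 97.5
```

```bash
python3 - <<'E'
from h import *
s=ctrl.get_state();print(s['eef_pos'],s['opening'],s['contact_force'])
c,n=np.cos(np.radians(10.42)),np.sin(np.radians(10.42))
rel([.5261,.2101,.103+.115],down(10.42))
for c in ['scene','wrist']:
    p=shot(c,c+'3')
    for r in ctrl.look_for(p,'key')[:2]:
        w=c2w(p,r['position']); print(round(r['p'],2),w.round(3),w2p(p,w).round())
E
```

```text
[ 0.46746618 -0.01584213  0.21629037] 0.2213834251845838 [ 1.01711491 -0.93037256 -1.53630214]
shift [ 26.  232.   -1.7] turn [-0.07 -0.11 58.63]
0.75 [ 0.479 -0.014  0.197] [331. 133.]
0.47 [ 0.378 -0.027  0.034] [334. 152.]
0.73 [ 0.375 -0.032  0.124] [254. 109.]
0.67 [ 0.455 -0.013  0.247] [317. 297.]
```

Converted, 232 mm / 750 = 0.3093, 193 mm / 750 = 0.2573, 58.6 degrees / 360 = 0.1628.

Emit:
send_rows(
  rows="0 0 0.0278 0.0053 0.0507 0 -1;0 0 0.0556 0.0107 0.1027 0 -1;0 0 0.0833 0.0173 0.1533 0 -1;0 0 0.1111 0.0227 0.2053 0 -1;0 0 0.1389 0.028 0.2573 0 -1;0 0 0.1628 0.0347 0.3093 0 -1;0 0 0.1628 0.0347 0.3093 0 -1;0 0 0.1628 0.0347 0.3093 0 -1",
)

```text
time: 8.2
eef_pos: [0.5265, 0.2095, 0.2166]
tcp_rot: [0.639, 0.769, -0.001, -0.0]
contact_force: [0.2, 0.0, -0.8]
opening: 0.219
finger_force: 97.8
```

```bash
python3 - <<'E'
from h import *
s=ctrl.get_state();print(s['eef_pos'],s['contact_force'])
rel([.5261,.2101,.103+.115],down(10.42))
p=shot('wrist','w4')
q=np.array([.5261,.2101,np.radians(10.42)])
# expected corners of handle top (z .253-ish) / blade
im=cv2.imread('pics/w4.png'); c=im[100:400,180:480]; c=cv2.convertScaleAbs(cv2.resize(c,None,fx=2,fy=2,interpolation=cv2.INTER_CUBIC),alpha=1.4)
cv2.imwrite('pics/w4c.png',c)
zo=s['eef_pos'][2]-.043
t=np.r_[s['eef_pos'][:2],np.radians(10.42)]
for a in [(-13,0,-50),(13,0,-50),(-13,0,0),(13,0,0)]: print(a,((w2p(p,pt(t,np.array(a)/1000+[0,0,zo]))-[180,100])*2).round())
print('seat',(w2p(p,[.5261,.2101,.065])-[180,100])*2)
E
```

```text
[0.52652253 0.20949926 0.21664144] [ 0.20872059  0.03797651 -0.84172416]
shift [ 0.7 -0.3 -1.4] turn [-0.11  0.03  0.11]
(-13, 0, -50) [247. 221.]
(13, 0, -50) [310. 222.]
(-13, 0, 0) [239. 276.]
(13, 0, 0) [319. 276.]
seat [277.86323537 179.33642353]
```

View pics/w4c.png

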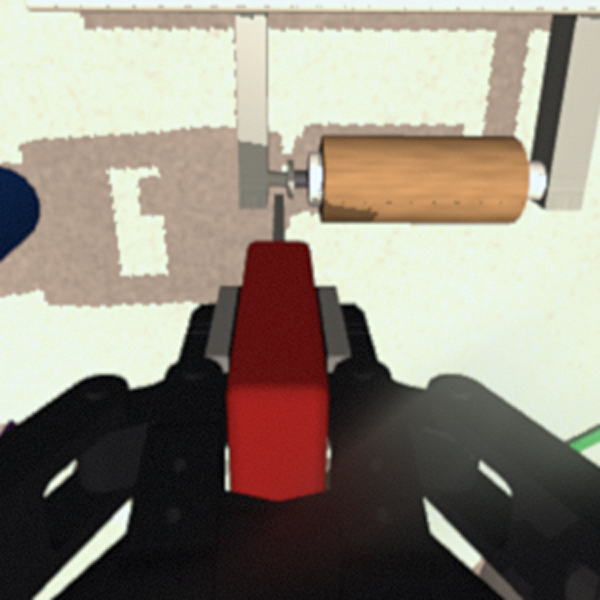

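The picture shows the key held edge-on at crop (278,195–240), in line with the neck at (278,180). The blade column matches the neck column.

```bash
python3 - <<'E'
from h import *
s=ctrl.get_state();p=shot('wrist')
t=np.r_[s['eef_pos'][:2],np.radians(10.42)]; zo=s['eef_pos'][2]-.043
for a in [(0,13,-50),(-2,13,-50),(2,13,-50),(0,10,0),(-10,15,0),(10,15,0),(10,15,76),(-10,15,76),(-10,-15,76),(10,-15,76)]: print(a,((w2p(p,pt(t,np.array(a)/1000+[0,0,zo]))-[180,100])*2).round())
im=cv2.cvtColor(cv2.imread('pics/w4.png'),cv2.COLOR_BGR2GRAY)
print(im[185:225:2,312:327])
E
```

```text
(0, 13, -50) [279. 191.]
(-2, 13, -50) [274. 191.]
(2, 13, -50) [284. 191.]
(0, 10, 0) [279. 248.]
(-10, 15, 0) [247. 233.]
(10, 15, 0) [310. 234.]
(10, 15, 76) [333. 386.]
(-10, 15, 76) [227. 386.]
(-10, -15, 76) [231. 509.]
(10, -15, 76) [328. 509.]
[[ 88  79  76  85  90  90  98 103 114 145 149 125  93  82  76]
 [ 89  87  81  80  78  77  77  76  75  74  72  69  83  87  82]
 [ 90  92  89  89  90  89  88  88  88  87  85  77  88  92  87]
 [ 90  87  83  80  82  82  82  83  84  84  79  85 128 144 136]
 [ 90  84  89  97 101 102 101 102  99  93  86  73  98 135 135]
 [ 86  83  96 116 121 121 123 123 122 122 116  85  76  94 119]
 [ 88  81  98 117 113  85  72  71  72  83 110  94  71  70  88]
 [ 87  85 109 120 113  71  48  47  47  68 113 117 101  94  97]
 [ 88  90 109 117 109  70  49  48  49  67 108 116 115 113 112]
 [ 93 100 112 113  96  64  50  50  49  62  98 114 115 113 114]
 [115 114 115 112  98  65  48  48  49  61  96 113 113 110 113]
 [115 115 117 118 100  65  49  50  48  61  97 114 115 120 134]
 [116 117 117 115  91  60  50  50  49  62  99 118 132 164 175]
 [117 118 119 117  91  60  49  50  48  62  97 113 128 164 174]
 [112 115 119 115  91  58  50  50  47  60  95 119 142 166 173]
 [112 113 113 109  83  57  51  49  48  59 109 161 174 172 169]
 [113 114 114 111  78  53  50  50  49  64 120 168 176 174 173]
 [105 104 106 101  74  52  47  47  46  59 107 150 157 157 155]
 [ 35  35  37  35  34  28  27  28  30  30  36  45  47  45  45]
 [ 30  29  28  26  27  30  27  28  27  27  25  27  25  28  28]]
```

Emit:
send_rows(
  rows="0 0 0 0.0016 -0.0005 0.02 -1;0 0 0 0.0016 -0.0005 0.04 -1;0 0 0 0.0016 -0.0005 0.056 -1;0 0 0 0.0016 -0.0005 0.056 -1;0 0 0 0.0016 -0.0005 0.056 -1",
)

```text
time: 8.93
eef_pos: [0.5266, 0.211, 0.1757]
tcp_rot: [0.64, 0.769, 0.0, 0.0]
contact_force: [-0.4, -0.6, -0.1]
opening: 0.225
finger_force: 97.8
```

```bash
python3 - <<'E'
from h import *
s=ctrl.get_state();print(s['eef_pos'],s['contact_force'])
rel([.5261,.2101,.141],down(10.42))
p=shot('wrist','w5')
im=cv2.imread('pics/w5.png'); print(w2p(p,[.5261,.2101,.065]))
c=im[130:250,250:400]; c=cv2.convertScaleAbs(cv2.resize(c,None,fx=5,fy=5,interpolation=cv2.INTER_CUBIC),alpha=1.4)
cv2.imwrite('pics/w5c.png',c)
t=np.r_[s['eef_pos'][:2],np.radians(10.42)]; zo=s['eef_pos'][2]-.043
for a in [(0,13,-50),(0,-13,-50)]: print(a,((w2p(p,pt(t,np.array(a)/1000+[0,0,zo]))-[250,130])*5).round())
print('seat',(w2p(p,[.5261,.2101,.065])-[250,130])*5)
E
```

```text
[0.52659949 0.21102163 0.17572468] [-0.35773259 -0.59644328 -0.13284449]
shift [-0.8 -0.7 34.7] turn [0.02 0.   0.03]
[318.24263711 204.52410242]
(0, 13, -50) [345. 329.]
(0, -13, -50) [345. 477.]
seat [341.21318557 372.62051212]
```

View pics/w5c.png

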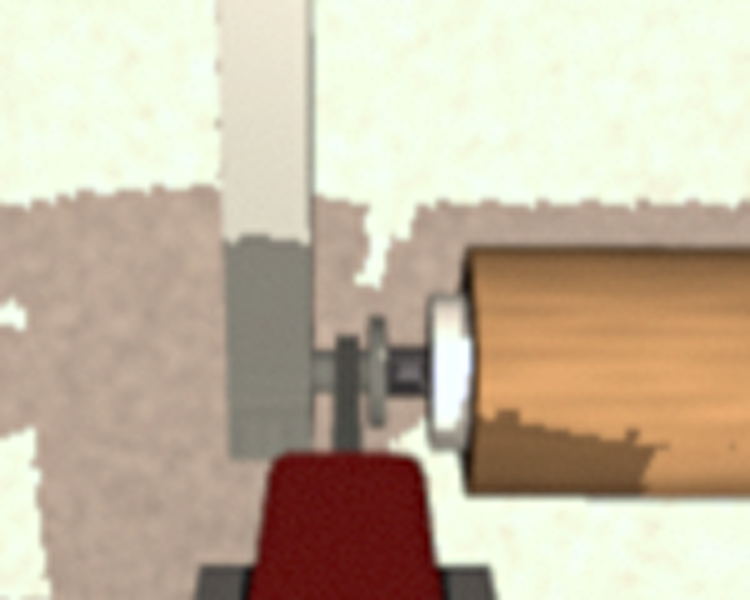

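The crop shows the blade at (347,335–450) between the arm face (312) and the collar (368), about 1 mm toward the collar. I'll shift it 1 mm and lower it.

Converted, 16 mm / 750 = 0.0213, 14 mm / 750 = 0.0187.

Emit:
send_rows(
  rows="0 0 0 0 -0.0012 0.0027 -1;0 0 0 0 -0.0012 0.008 -1;0 0 0 0 -0.0012 0.0133 -1;0 0 0 0 -0.0012 0.0187 -1;0 0 0 0 -0.0012 0.0213 -1;0 0 0 0 -0.0012 0.0213 -1",
)

```text
time: 9.72
eef_pos: [0.5253, 0.2108, 0.1593]
tcp_rot: [0.64, 0.769, -0.0, -0.0]
contact_force: [0.1, 0.3, -0.8]
opening: 0.219
finger_force: 97.8
```

Converted, 9 mm / 750 = 0.012, 6 mm / 750 = 0.008.

Emit:
send_rows(
  rows="0 0 0 0 0 0.004 -1;0 0 0 0 0 0.008 -1;0 0 0 0 0 0.012 -1;0 0 0 0 0 0.012 -1",
)

```text
time: 10.22
eef_pos: [0.5252, 0.2108, 0.1501]
tcp_rot: [0.64, 0.769, -0.0, -0.0]
contact_force: [-0.5, -0.9, -0.7]
opening: 0.217
finger_force: 97.8
```

Emit:
send_rows(
  rows="0 0 0 0 0 0.004 -1;0 0 0 0 0 0.008 -1;0 0 0 0 0 0.0107 -1;0 0 0 0 0 0.0107 -1;0 0 0 0 0 0.0107 -1",
)

```text
time: 10.85
eef_pos: [0.5256, 0.2108, 0.1427]
tcp_rot: [0.64, 0.769, 0.0, 0.0]
contact_force: [0.0, 0.7, -0.9]
opening: 0.222
finger_force: 97.8
```

```bash
python3 - <<'E'
from h import *
s=ctrl.get_state();print(s['eef_pos'],s['contact_force'])
rel([.5261,.2101,.141],down(10.42))
p=shot('wrist','w6')
im=cv2.imread('pics/w6.png')
c=im[150:270,250:400]; c=cv2.convertScaleAbs(cv2.resize(c,None,fx=5,fy=5,interpolation=cv2.INTER_CUBIC),alpha=1.4)
cv2.imwrite('pics/w6c.png',c)
E
```

```text
[0.52555023 0.21083657 0.14265247] [ 0.01677886  0.73302378 -0.87802742]
shift [-0.8  0.4  1.7] turn [0.01 0.   0.03]
```

View pics/w6c.png

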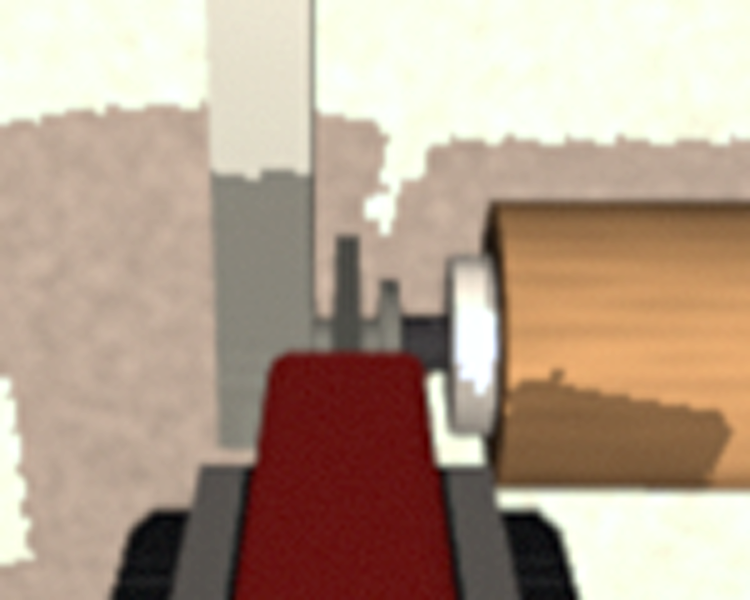

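The fork sits astride the neck: prong at (347,240–350), collar at (390,320). Now I'll press toward the collar in small steps.

Converted, 5 mm / 750 = 0.0067, 4 mm / 750 = 0.0053.

Emit:
send_rows(
  rows="0 0 0 0 0.0013 0 -1;0 0 0 0 0.0027 0 -1;0 0 0 0 0.004 0 -1;0 0 0 0 0.0053 0 -1;0 0 0 0 0.0067 0 -1;0 0 0 0 0.0067 0 -1;0 0 0 0 0.0067 0 -1",
)

```text
time: 11.78
eef_pos: [0.5294, 0.2116, 0.1419]
tcp_rot: [0.64, 0.769, -0.001, -0.001]
contact_force: [-4.6, -0.2, -0.3]
opening: 0.223
finger_force: 98.0
```

Converted, 3 mm / 750 = 0.004, 2 mm / 750 = 0.0027.

Emit:
send_rows(
  rows="0 0 0 0 0.0013 0 -1;0 0 0 0 0.0027 0 -1;0 0 0 0 0.004 0 -1;0 0 0 0 0.004 0 -1;0 0 0 0 0.004 0 -1",
)

```text
time: 12.4
eef_pos: [0.5321, 0.2121, 0.1419]
tcp_rot: [0.64, 0.769, -0.002, -0.001]
contact_force: [-5.7, -0.9, -0.6]
opening: 0.224
finger_force: 98.1
```

```bash
cat > m.py <<'E'
from h import *
import sys
p=shot('wrist',sys.argv[1]); s=ctrl.get_state()
f=[]
for i in range(4): f.append(ctrl.get_state()['contact_force']); ctrl.read_camera('wrist') if i<2 else 0
u=R.from_euler('z',10.42,degrees=True).inv()
print('t',s['time'],'F holder axes',u.apply(np.mean(f,0)).round(1),u.apply(np.std(f,0)).round(1)); 
d=u.apply(s['eef_pos']-np.array([.5261,.2101,.141]))*1000; print('tcp in seat frame mm',d.round(1))
# columns: collar / prong edges
g=cv2.cvtColor(p['color'],cv2.COLOR_RGB2GRAY).astype(int)
sz=w2p(p,[.5261,.2101,.065]); v=int(sz[1]); print('seat px',sz.round(1), 'px/mm',(w2p(p,[.5271,.2101,.065])-sz)[0].round(2))
for r in (v-14,v-12,v-8,v-5): print(r,g[r,int(sz[0])-8:int(sz[0])+32])
print('cols from',int(sz[0])-8)
E
python3 m.py w7
```

```text
t 12.45 F holder axes [-6.7  0.   0.1] [0.2 0.5 0.3]
tcp in seat frame mm [6.3 0.9 0.9]
seat px [311.4 219.4] px/mm 1.28
205 [ 62  57  98 119 126 130 130 130 126 124 124 127 125  95  61  53  55  56
  71 101 108 109 114 122 124 126 127 117  86  96 109 111 109 110 111 113
 104  56  50  99]
207 [ 64  58  98 122 127 129 132 131 127 122 122 125 121  85  57  54  55  53
  55  59  60  57  80 114 123 123 123 115  86 101 115 117 117 116 116 118
 111  66  54 101]
211 [ 71  62 100 124 126 126 125 123 123 125 123 123 118  84  57  54  55  53
  60  81  83  81  92 118 126 128 128 115  87 110 126 133 146 150 148 137
 125  85  60  98]
214 [ 75  63  68  72  71  72  72  72  73  72  71  71  68  60  55  55  54  53
  63  86  91  87  71  44  31  31  31  33  64 115 132 141 165 171 174 187
 181 123  76  99]
cols from 303
```

Converted, 2 mm / 750 = 0.0027, 1.4 mm / 750 = 0.0019.

Emit:
send_rows(
  rows="0 0 0 0 0.0009 0 -1;0 0 0 0 0.0019 0 -1;0 0 0 0 0.0027 0 -1;0 0 0 0 0.0027 0 -1;0 0 0 0 0.0027 0 -1",
)

```text
time: 13.18
eef_pos: [0.5334, 0.2124, 0.1418]
tcp_rot: [0.64, 0.769, -0.002, -0.002]
contact_force: [-7.1, -1.2, 0.9]
opening: 0.223
finger_force: 98.2
```

```bash
python3 m.py w8
```

```text
t 13.225 F holder axes [-7.3 -0.4  1.1] [0.5 0.3 0.1]
tcp in seat frame mm [7.6 0.9 0.7]
seat px [309.8 219.5] px/mm 1.28
205 [ 71  47  73 114 124 126 128 130 129 126 123 124 125 130 124  87  57  52
  53  54  73 102 109 108 113 124 127 123 101  93 105 111 110 110 110 112
 107  73  46  61]
207 [ 71  46  73 116 124 126 129 132 131 127 123 122 124 127 122  86  57  54
  55  54  56  60  60  61  84 116 124 120  98  96 112 117 116 116 116 119
 112  78  49  62]
211 [ 79  53  76 118 126 125 125 124 123 123 123 124 121 122 117  84  58  53
  54  54  61  80  84  79  90 120 130 122  99 102 124 129 128 128 127 131
 127  94  58  59]
214 [ 81  62  67  71  74  72  71  72  72  73  73  73  71  72  70  56  55  54
  54  54  61  85  90  86  67  39  31  28  51 100 131 136 134 132 144 180
 185 148  90  88]
cols from 301
```

Emit:
send_rows(
  rows="0 0 0 0 0.0009 0 -1;0 0 0 0 0.0019 0 -1;0 0 0 0 0.0025 0 -1;0 0 0 0 0.0025 0 -1;0 0 0 0 0.0025 0 -1",
)

```text
time: 13.95
eef_pos: [0.535, 0.2127, 0.1412]
tcp_rot: [0.64, 0.769, -0.003, -0.002]
contact_force: [-8.4, -2.1, -0.4]
opening: 0.225
finger_force: 98.2
```

```bash
python3 m.py w9
```

```text
t 14.0 F holder axes [-7.2  0.1  0.1] [0.3 0.1 0.2]
tcp in seat frame mm [9.2 0.9 0.2]
seat px [307.7 219.7] px/mm 1.29
205 [ 63  45  72 113 122 124 125 130 129 127 124 122 124 126 127 128 120  85
  56  53  54  55  74 105 111 110 117 124 113 104 108 109 111 111 110 112
 105  65  48  66]
207 [ 64  45  72 115 123 125 127 132 132 129 124 121 123 125 127 127 121  85
  57  52  54  55  56  61  60  59  86 113 103 106 116 116 116 116 117 119
 112  68  49  67]
211 [ 67  49  75 118 127 127 126 125 123 122 124 123 122 121 121 123 120  87
  58  51  55  52  60  79  84  80  91 115 105 114 127 128 129 128 129 131
 125  87  56  68]
214 [ 74  62  69  75  74  73  74  73  72  73  72  71  70  71  72  72  70  57
  53  55  56  53  62  85  91  86  63  38  60 114 133 135 134 133 134 136
 130  93  54  77]
cols from 299
```

Converted, 0.8 mm / 750 = 0.0011, 0.4 mm / 750 = 0.0005.

Emit:
send_rows(
  rows="0 0 0 0 0.0005 0 -1;0 0 0 0 0.0011 0 -1;0 0 0 0 0.0011 0 -1;0 0 0 0 0.0011 0 -1",
)

```text
time: 14.6
eef_pos: [0.5353, 0.2127, 0.1409]
tcp_rot: [0.64, 0.769, -0.003, -0.003]
contact_force: [-8.1, -1.3, -0.9]
opening: 0.224
finger_force: 98.2
```

```bash
python3 m.py w10
```

```text
t 14.65 F holder axes [-8.8  0.1 -0.7] [0.3 0.3 0.1]
tcp in seat frame mm [ 9.5  0.9 -0.1]
seat px [307.5 219.9] px/mm 1.29
205 [ 55  48  83 115 123 124 127 128 129 127 124 123 125 125 127 128 121  84
  56  54  53  56  73 103 111 110 117 121 103 107 111 110 111 109 110 113
 104  61  52  67]
207 [ 56  47  86 116 123 124 127 132 132 128 124 120 122 126 128 128 123  86
  57  52  54  54  55  60  59  60  88 112 104 111 116 116 116 116 117 119
 110  64  53  70]
211 [ 57  51  89 120 126 126 127 124 124 124 123 124 122 122 120 123 119  84
  56  53  54  53  62  80  83  85 104 118 103 121 130 128 129 128 128 130
 121  69  53  71]
214 [ 68  66  72  75  75  73  73  74  73  72  73  72  69  70  70  72  70  58
  54  54  56  54  63  85  91  84  62  36  68 123 136 135 134 134 134 137
 127  72  52  80]
cols from 299
```

Converted, -4 mm / 750 = -0.0053, -3 mm / 750 = -0.004.

Emit:
send_rows(
  rows="0 0 0 -0.0013 0 0 -1;0 0 0 -0.0027 0 0 -1;0 0 0 -0.004 0 0 -1;0 0 0 -0.0053 0 0 -1;0 0 0 -0.0053 0 0 -1",
)

```text
time: 15.38
eef_pos: [0.5359, 0.209, 0.1408]
tcp_rot: [0.64, 0.769, -0.003, -0.003]
contact_force: [-8.4, -1.1, -1.0]
opening: 0.223
finger_force: 98.1
```

```bash
sed -i 's/^for r in (v-14.*$//; s/^print(.cols.*$//' m.py; cat >> m.py <<'E'
for r in ctrl.look_for(p,'spindle')[:1]: print(((u.apply(c2w(p,r['position'])-np.array([.5261,.2101,.065])))*1000).round(1))
im=p['color'][150:270,250:400,::-1]; cv2.imwrite('pics/'+sys.argv[1]+'c.png',cv2.convertScaleAbs(cv2.resize(im,None,fx=5,fy=5,interpolation=cv2.INTER_CUBIC),alpha=1.4))
E
python3 m.py w11
```

```text
t 15.425 F holder axes [-7.7  0.3 -0.8] [0.4 0.3 0.2]
tcp in seat frame mm [ 9.4 -2.8 -0.2]
seat px [307.6 215.4] px/mm 1.3
[65.9  5.2 20.4]
```

Converted, -4 mm / 750 = -0.0053, -3 mm / 750 = -0.004.

Emit:
send_rows(
  rows="0 0 0 -0.0013 0 0 -1;0 0 0 -0.0027 0 0 -1;0 0 0 -0.004 0 0 -1;0 0 0 -0.0053 0 0 -1;0 0 0 -0.0053 0 0 -1",
)

```text
time: 16.2
eef_pos: [0.5365, 0.205, 0.1407]
tcp_rot: [0.64, 0.769, -0.003, -0.003]
contact_force: [-8.0, -0.4, -0.4]
opening: 0.22
finger_force: 98.0
```

```bash
python3 m.py w12
```

```text
t 16.25 F holder axes [-8.2  0.1 -1. ] [0.  0.  0.4]
tcp in seat frame mm [ 9.3 -6.9 -0.3]
seat px [307.7 210.5] px/mm 1.31
[65.7  3.4 21.1]
```

View pics/w12c.png

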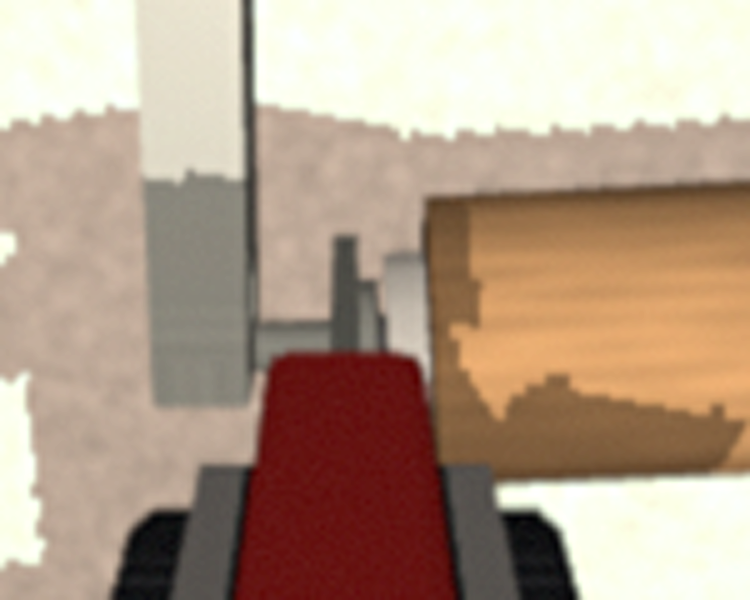

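The tip is out of its socket and slides along the arm's inner face, and the spindle end follows the key. I'll keep drawing.

Converted, -5 mm / 750 = -0.0067, -4 mm / 750 = -0.0053.

Emit:
send_rows(
  rows="0 0 0 -0.0013 0 0 -1;0 0 0 -0.0027 0 0 -1;0 0 0 -0.004 0.0001 0 -1;0 0 0 -0.0053 0.0003 0 -1;0 0 0 -0.0067 0.0003 0 -1;0 0 0 -0.0067 0.0003 0 -1",
)

```text
time: 17.15
eef_pos: [0.5374, 0.2, 0.1405]
tcp_rot: [0.64, 0.769, -0.004, -0.003]
contact_force: [-8.8, -0.7, -1.1]
opening: 0.222
finger_force: 98.0
```

```bash
python3 m.py w13
```

```text
t 17.2 F holder axes [-8.8  0.5 -1. ] [0.1 0.1 0.5]
tcp in seat frame mm [  9.3 -12.   -0.5]
seat px [307.7 204.1] px/mm 1.32
[66.9  1.6 19.8]
```

Converted, -5 mm / 750 = -0.0067, -4 mm / 750 = -0.0053.

Emit:
send_rows(
  rows="0 0 0 -0.0013 0.0001 0 -1;0 0 0 -0.0027 0.0003 0 -1;0 0 0 -0.004 0.0004 0 -1;0 0 0 -0.0053 0.0004 0 -1;0 0 0 -0.0067 0.0004 0 -1;0 0 0 -0.0067 0.0004 0 -1",
)

```text
time: 18.1
eef_pos: [0.5385, 0.195, 0.1404]
tcp_rot: [0.64, 0.769, -0.004, -0.003]
contact_force: [-8.6, -2.0, -0.8]
opening: 0.221
finger_force: 97.9
```

```bash
python3 m.py w14
```

```text
t 18.15 F holder axes [-8.8 -0.1 -1.7] [0.9 0.5 0.6]
tcp in seat frame mm [  9.5 -17.1  -0.6]
seat px [307.4 197.6] px/mm 1.33
[65.7 -3.9 17.7]
```

View pics/w14.png

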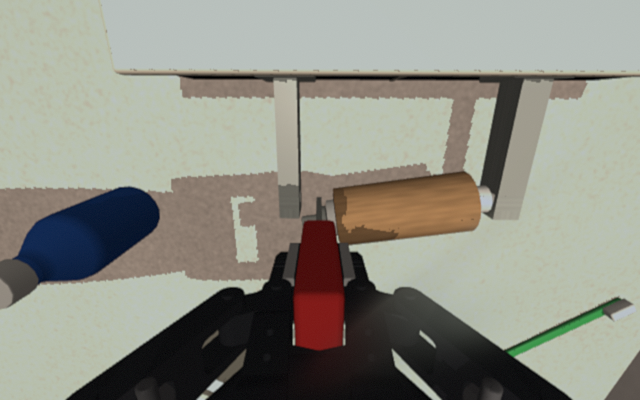

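The spindle's sprung end is now at the arm's front edge, tilting out (core left end at (338,215)). I'll draw it further clear, then ease back.

Converted, -10 mm / 750 = -0.0133, -8 mm / 750 = -0.0107.

Emit:
send_rows(
  rows="0 0 0 -0.002 0 0 -1;0 0 0 -0.004 0 0 -1;0 0 0 -0.006 0 0 -1;0 0 0 -0.008 0 0 -1;0 0 0 -0.0107 0 0 -1;0 0 0 -0.0133 0 0 -1;0 0 0 -0.0133 0 0 -1",
)

```text
time: 19.18
eef_pos: [0.5406, 0.1849, 0.1405]
tcp_rot: [0.639, 0.769, -0.004, -0.003]
contact_force: [-8.2, -3.4, -1.8]
opening: 0.223
finger_force: 97.9
```

```bash
python3 m.py w15
```

```text
t 19.225 F holder axes [-8.6 -0.7 -1.5] [0.4 0.7 0.3]
tcp in seat frame mm [  9.7 -27.4  -0.5]
seat px [307.  184.1] px/mm 1.35
[65.9 -7.1 20.5]
```

Converted, -13 mm / 750 = -0.0173, -11 mm / 750 = -0.0147.

Emit:
send_rows(
  rows="0 0 0 -0.0027 -0.0013 0 -1;0 0 0 -0.004 -0.004 0 -1;0 0 0 -0.004 -0.0067 0 -1;0 0 0 -0.004 -0.0093 0 -1;0 0 0 -0.004 -0.012 0 -1;0 0 0 -0.004 -0.0147 0 -1;0 0 0 -0.004 -0.0173 0 -1;0 0 0 -0.004 -0.0173 0 -1",
)

```text
time: 20.38
eef_pos: [0.5318, 0.1804, 0.143]
tcp_rot: [0.64, 0.769, 0.001, 0.001]
contact_force: [-2.4, -1.6, -2.4]
opening: 0.223
finger_force: 98.0
```

```bash
python3 m.py w16
```

```text
t 20.425 F holder axes [-2.6 -0.1 -0.7] [0.5 0.3 0.5]
tcp in seat frame mm [  0.3 -30.2   2. ]
seat px [318.6 179.7] px/mm 1.34
[66.3 -6.4 19.1]
```

Converted, -5 mm / 750 = -0.0067, -4 mm / 750 = -0.0053.

Emit:
send_rows(
  rows="0 0 0 0 -0.0013 0 -1;0 0 0 0 -0.0027 0 -1;0 0 0 0 -0.004 0 -1;0 0 0 0 -0.0053 0 -1;0 0 0 0 -0.0067 0 -1;0 0 0 0 -0.0067 0 -1",
)

```text
time: 21.32
eef_pos: [0.5267, 0.1795, 0.1429]
tcp_rot: [0.64, 0.769, 0.0, 0.0]
contact_force: [0.7, 0.3, -0.1]
opening: 0.223
finger_force: 98.2
```

```bash
python3 m.py w17
```

```text
t 21.375 F holder axes [-0.2 -0.3 -1.7] [0.2 0.4 0.3]
tcp in seat frame mm [ -5.  -30.2   1.8]
seat px [325.8 179.7] px/mm 1.34
[68.1 -6.6 -4.6]
```

Converted, -75 mm / 750 = -0.1, -50 mm / 750 = -0.0667.

Emit:
send_rows(
  rows="0 0 0 0 0 -0.0133 -1;0 0 0 0 0 -0.0333 -1;0 0 0 0 0 -0.0667 -1;0 0 0 0 0 -0.1 -1;0 0 0 0 0 -0.1 -1;0 0 0 0 0 -0.1 -1",
)

```text
time: 22.28
eef_pos: [0.5261, 0.1794, 0.2172]
tcp_rot: [0.64, 0.769, -0.0, -0.0]
contact_force: [-0.6, 0.0, -0.9]
opening: 0.222
finger_force: 98.2
```

```bash
python3 m.py w18; python3 - <<'E'
from h import *
p=shot('wrist')
s=ctrl.get_state(); T=R.from_quat(s['tcp_rot']).as_matrix()
def P(a): return w2p(p,s['eef_pos']+T@(np.array(a)/1000))
# key in tool frame: tool z = -key z; origin 43mm ahead of tcp; blade bottom at +93
print('blade far edge pred',P([13,0,93]),P([13,-2,93]),P([13,2,93]), 'handle base far edge',P([15,0,43]),'top far corners',P([15,-10,-33]),P([15,10,-33]),'near',P([-15,-10,-33]),P([-15,10,-33]))
c=p['color'].astype(int); g=c.sum(2)//3
red=(c[:,:,0]>60)&(c[:,:,1]<40)&(c[:,:,2]<50); 
ys,xs=np.nonzero(red[180:,260:380]); print('red bbox rows',ys.min()+180,ys.max()+180,'cols',xs.min()+260,xs.max()+260)
for r in range(185,390,15):
    k=np.nonzero(red[r,260:380])[0]; print(r,(k.min()+260,k.max()+260,c[r,k+260,0].mean().round()) if len(k) else None)
print(g[188:224:2,308:332])
rel([.4686,-.0153,.218],down(68.93))
E
```

```text
t 22.325 F holder axes [-0.   0.2 -1.2] [0.7 0.3 0.3]
tcp in seat frame mm [ -5.9 -30.2  75.5]
seat px [324.7 160.9] px/mm 0.99
blade far edge pred [319.30134632 195.79672933] [316.81693279 195.79513105] [321.78573448 195.7983276 ] handle base far edge [319.53200069 216.87852894] top far corners [293.61628475 293.13819476] [346.9184189  293.16182041] near [295.65330045 354.72787988] [344.48004729 354.74334168]
red bbox rows 220 350 cols 293 343
185 None
200 None
215 None
230 (np.int64(303), np.int64(333), np.float64(69.0))
245 (np.int64(301), np.int64(336), np.float64(70.0))
260 (np.int64(299), np.int64(338), np.float64(70.0))
275 (np.int64(297), np.int64(340), np.float64(70.0))
290 (np.int64(295), np.int64(342), np.float64(71.0))
305 (np.int64(294), np.int64(343), np.float64(118.0))
320 (np.int64(294), np.int64(343), np.float64(116.0))
335 (np.int64(296), np.int64(341), np.float64(117.0))
350 (np.int64(318), np.int64(320), np.float64(66.0))
365 None
380 None
[[119 120 120 119 119 119 121 122 122 122 120 119 120 118 117 125 152 153
  127 117 120 121 122 121]
 [119 120 122 119 119 120
[... 1049 characters left out ...]
7 117 130
  167 176 174 173 175 176]
 [119 122 124 123 121 121 123 119  94  61  51  49  50  62  99 122 146 167
  176 176 175 173 174 176]
 [117 121 120 120 119 120 122 119  90  59  52  52  50  61 110 163 176 176
  175 176 173 174 174 174]
 [118 120 120 118 117 117 119 115  82  56  52  52  49  64 116 166 175 174
  175 177 176 175 174 173]
 [114 113 113 115 116 116 119 115  83  56  52  52  50  65 121 168 176 174
  174 176 177 177 175 172]
 [ 72  71  69  70  71  72  72  71  57  43  41  40  39  46  74 100 107 105
  105 106 105 108 120 128]
 [ 28  30  29  29  30  29  30  29  29  30  30  31  28  28  26  28  27  27
   25  26  25  24  24  24]]
shift [-181.1  -91.6   -1.4] turn [ -0.11  -0.07 -58.49]
```

Converted, -181 mm / 750 = -0.2413, -120 mm / 750 = -0.16, -58.5 degrees / 360 = -0.1625.

Emit:
send_rows(
  rows="0 0 -0.0278 -0.04 -0.02 0 -1;0 0 -0.0556 -0.08 -0.04 0 -1;0 0 -0.0833 -0.12 -0.0613 0 -1;0 0 -0.1111 -0.16 -0.0813 0 -1;0 0 -0.1389 -0.2 -0.1013 0 -1;0 0 -0.1625 -0.2413 -0.1227 0 -1;0 0 -0.1625 -0.2413 -0.1227 0 -1;0 0 -0.1625 -0.2413 -0.1227 0 -1",
)

```text
time: 23.52
eef_pos: [0.4687, -0.0149, 0.2173]
tcp_rot: [0.184, 0.983, 0.0, -0.0]
contact_force: [-0.2, -0.6, -1.6]
opening: 0.22
finger_force: 98.3
```

```bash
python3 - <<'E'
from h import *
s=ctrl.get_state();print(s['eef_pos'])
rel([.4686,-.0162,.103],down(68.93))
E
```

```text
[ 0.46872031 -0.01492354  0.21734115]
shift [ -0.4  -1.3 114.3] turn [ 0.02 -0.03 -0.08]
```

Converted, 75 mm / 750 = 0.1, 72 mm / 750 = 0.096.

Emit:
send_rows(
  rows="0 0 0 -0.0005 -0.0013 0.0267 -1;0 0 0 -0.0005 -0.0013 0.0533 -1;0 0 0 -0.0005 -0.0013 0.0733 -1;0 0 0 -0.0005 -0.0013 0.0867 -1;0 0 0 -0.0005 -0.0013 0.096 -1;0 0 0 -0.0005 -0.0013 0.1 -1;0 0 0 -0.0005 -0.0013 0.1 -1",
)

```text
time: 24.4
eef_pos: [0.4689, -0.0164, 0.1428]
tcp_rot: [0.183, 0.983, -0.0, 0.0]
contact_force: [0.8, -0.3, -0.1]
opening: 0.224
finger_force: 98.3
```

Converted, 38 mm / 750 = 0.0507, 34 mm / 750 = 0.0453.

Emit:
send_rows(
  rows="0 0 0 0 0 0.0107 -1;0 0 0 0 0 0.024 -1;0 0 0 0 0 0.0373 -1;0 0 0 0 0 0.0453 -1;0 0 0 0 0 0.0507 -1;0 0 0 0 0 0.0507 -1;0 0 0 0 0 0.0507 -1",
)

```text
time: 25.28
eef_pos: [0.469, -0.0163, 0.1049]
tcp_rot: [0.183, 0.983, -0.0, 0.0]
contact_force: [-0.3, 0.4, -0.9]
opening: 0.226
finger_force: 98.3
```

Converted, 1.5 mm / 750 = 0.002.

Emit:
send_rows(
  rows="0 0 0 0 0 0.002 -1;0 0 0 0 0 0.002 -1;0 0 0 0 0 0.002 1;0 0 0 0 0 0.002 1;0 0 0 0 0 0.002 1;0 0 0 0 0 0.002 1;0 0 0 0 0 0.002 1;0 0 0 0 0 0.002 1",
)

```text
time: 26.28
eef_pos: [0.4687, -0.0163, 0.1031]
tcp_rot: [0.183, 0.983, 0.0, 0.0]
contact_force: [-0.5, 0.1, 0.5]
opening: 1.0
finger_force: 0.0
```

Converted, -150 mm / 750 = -0.2, -90 mm / 750 = -0.12.

Emit:
send_rows(
  rows="0 0 0 0 0 -0.04 1;0 0 0 0 0 -0.12 1;0 0 0 0 0 -0.2 1;0 0 0 0 0 -0.2 1;0 0 0 0 0 -0.2 1",
)

```text
time: 26.9
eef_pos: [0.4685, -0.0162, 0.2528]
tcp_rot: [0.183, 0.983, 0.0, -0.0]
contact_force: [0.2, 0.5, 0.1]
opening: 1.003
finger_force: 0.0
```

```bash
python3 - <<'E'
from h import *
s=ctrl.get_state();print(s['eef_pos'],s['opening'])
p=shot('wrist','w20')
for t in ['key','stand']:
    for r in ctrl.look_for(p,t)[:2]:
        w=c2w(p,r['position']); print(t,round(r['p'],2),w.round(3),w2p(p,w).round())
c=p['color'].astype(int); red=(c[:,:,0]>60)&(c[:,:,1]<45)&(c[:,:,2]<50)
q=np.array([.4686,-.0153,np.radians(-21.07)])
print('pred corners',[w2p(p,pt(q,np.array(a)/1000)).round(1).tolist() for a in [(-15,-10,136),(-15,10,136),(15,10,136),(15,-10,136),(-15,-10,60),(-15,10,60)]])
n,l,st,ce=cv2.connectedComponentsWithStats(red.astype(np.uint8)); print(st[1:][st[1:,4]>50])
# top cam: spindle & caddy
p=shot('top','top2'); 
for t in ['spindle','neck','caddy','key']:
    for r in ctrl.look_for(p,t)[:2]:
        w=c2w(p,r['position']); print(t,round(r['p'],2),w.round(3),w2p(p,w).round())
E
```

```text
[ 0.46847601 -0.01621638  0.2527728 ] 1.002627413762169
key 0.78 [ 0.375 -0.034  0.127] [260. 108.]
key 0.61 [ 0.46  -0.019  0.141] [313. 197.]
stand 0.83 [ 0.455 -0.008  0.062] [322. 168.]
pred corners [[309.3, 186.0], [331.9, 186.1], [331.4, 217.5], [309.7, 217.5], [311.4, 167.9], [328.9, 167.9]]
[[308 170  21  46 863]]
spindle 0.55 [0.597 0.202 0.056] [237. 195.]
neck 0.71 [0.593 0.201 0.051] [238. 196.]
neck 0.67 [ 0.577 -0.283  0.007] [415. 208.]
caddy 0.71 [ 0.573 -0.284  0.009] [416. 209.]
caddy 0.52 [ 0.65  -0.032  0.032] [325. 178.]
```

```bash
python3 - <<'E'
from h import *
rel([0.58,.185,.25],down(15))
p=shot('top')
# caddy fit from top view: bright interior contour
c=p['color'].astype(int); g=c.sum(2)//3
roi=np.zeros_like(g,np.uint8); roi[140:280,365:465]=1
hsv=cv2.cvtColor(p['color'],cv2.COLOR_RGB2HSV)
print(c[210,415],c[210,360],c[165,420],c[210,445],c[210,449],c[210,383],c[210,380])
print(g[210,372:392],g[205,436:456]); print(g[152:172,420],g[245:264,410])
m=((c[:,:,2]-c[:,:,0]>-3)&(g>60)&(roi>0)).astype(np.uint8)
n,l,st,ce=cv2.connectedComponentsWithStats(m); i=1+st[1:,4].argmax(); k=np.argwhere(l==i)[:,::-1].astype(np.float32)
r=cv2.minAreaRect(k); print(r,st[i]); print([ray(p,*b,.004)[:2].round(3) for b in cv2.boxPoints(r)])
E
```

```text
shift [-31.8 227.9   2.1] turn [-5.000e-02 -8.000e-02  5.395e+01]
[124 131 140] [124 131 117] [46 44 39] [115 121 119] [125 132 118] [77 78 70] [124 131 116]
[124 124 124 123 123 123 124 123 123 125 119  75  39  77 132 115 132 132
 131 132] [131 132 131 132 130 100  40  45  42  76 136 121 124 124 124 124 123 124
 124 124]
[124 124 124 124 124 124 125 125 125 126 114 136  42  43  43  55 101 135
 132 131] [132 132 132 132 132 132 132 131 133 132  75 127 124 124 123 123 124 124
 124]
((415.39813232421875, 207.27244567871094), (61.68985366821289, 96.71434020996094), 8.61564826965332) [ 379  158   74  102 5087]
[array([ 0.457, -0.181]), array([ 0.726, -0.218]), array([ 0.703, -0.389]), array([ 0.436, -0.348])]
```

Converted, 228 mm / 750 = 0.304, 152 mm / 750 = 0.2027, 54 degrees / 360 = 0.15.

Emit:
send_rows(
  rows="0 0 0.0278 -0.0067 0.0507 0 1;0 0 0.0556 -0.0133 0.1013 0 1;0 0 0.0833 -0.0213 0.152 0 1;0 0 0.1111 -0.028 0.2027 0 1;0 0 0.1389 -0.0347 0.2533 0 1;0 0 0.15 -0.0427 0.304 0 1;0 0 0.15 -0.0427 0.304 0 1;0 0 0.15 -0.0427 0.304 0 1",
)

```text
time: 28.35
eef_pos: [0.5801, 0.1846, 0.2526]
tcp_rot: [0.609, 0.793, -0.001, -0.0]
contact_force: [-0.0, -0.6, 0.1]
opening: 0.998
finger_force: 0.0
```

```bash
python3 - <<'E'
from h import *
s=ctrl.get_state();print(s['eef_pos'],s['time'])
p=shot('wrist','w21')
for t in ['spindle','neck']:
    for r in ctrl.look_for(p,t)[:2]:
        w=c2w(p,r['position']); print(t,round(r['p'],2),w.round(3),w2p(p,w).round())
hsv=cv2.cvtColor(p['color'],cv2.COLOR_RGB2HSV)
m=((hsv[:,:,0]>5)&(hsv[:,:,0]<20)&(hsv[:,:,1]>110)&(hsv[:,:,2]>50)).astype(np.uint8)
n,l,st,ce=cv2.connectedComponentsWithStats(m); i=1+st[1:,4].argmax(); print(st[i],n)
m=(l==i).astype(np.uint8); cv2.imwrite('pics/m21.png',m*255)
obs=[np.array(ce[i])]; 
# silhouette fit: core axis from centre C(x,y,z), yaw, pitch ; compare mask hull IoU
def sil(q):
    C=q[:3]; a=R.from_euler('zy',[q[3],-q[4]]).apply([1,0,0]); b=np.cross(a,[0,0,1]); b/=np.linalg.norm(b); d=np.cross(b,a)
    th=np.linspace(0,2*np.pi,40)
    P=[w2p(p,C+e*.048*a+.0225*(np.cos(t)*b+np.sin(t)*d)) for e in(-1,1) for t in th]
    im=np.zeros((1600,2560),np.uint8); h=cv2.convexHull((np.array(P)*4).astype(np.int32)); cv2.fillConvexPoly(im,h,1); return im
M=cv2.resize(m,(2560,1600),interpolation=cv2.INTER_LINEAR)
def cost(q): 
    S=sil(q); return 1-(S&M).sum()/(S|M).sum()
from scipy.optimize import minimize
for z in (.0225,.03,.035,.04,.045):
    f=lambda x: cost([x[0],x[1],z,x[2],x[3]])
    best=min((minimize(f,[.597,.202,y0,pt0],method='Nelder-Mead',options=dict(initial_simplex=np.array([.597,.202,y0,pt0])+np.vstack([np.zeros(4),np.diag([.01,.01,.08,.1])]),maxiter=150)) for y0,pt0 in((.3,.25),(.3,0))),key=lambda r:r.fun)
    print(z,best.x.round(4),np.degrees(best.x[2:]).round(1),best.fun)
E
```

```text
[0.58012374 0.18463774 0.25255617] 28.35
spindle 0.75 [0.596 0.211 0.06 ] [338. 162.]
neck 0.62 [0.602 0.21  0.062] [344. 164.]
[ 295  139   85   41 2807] 2
0.0225 [0.5978 0.2054 0.3771 0.1855] [21.6 10.6] 0.04427972511561573
0.03 [0.598  0.2069 0.3781 0.1967] [21.7 11.3] 0.06666805993855673
0.035 [0.5972 0.2084 0.3489 0.1874] [20.  10.7] 0.09634732716473393
0.04 [0.5966 0.2089 0.3394 0.2072] [19.4 11.9] 0.119595179963771
0.045 [0.5958 0.2089 0.3639 0.1852] [20.8 10.6] 0.14537436523996794
```

```bash
python3 - <<'E'
from h import *
rel([.596,.207,.15],down(-70)); rel([.596,.207,.040],down(-70))
T=down(-70); h=R.from_euler('z',10.42,degrees=True)
print('holder -x 16mm in tool', T.inv().apply(h.apply([-16,0,0])).round(1),'-y 50', T.inv().apply(h.apply([0,-50,0])).round(1))
E
```

```text
shift [ 18.1  21.2 103.1] turn [-0.00e+00  2.00e-02  8.49e+01]
shift [ 18.1  21.2 213.1] turn [-0.00e+00  2.00e-02  8.49e+01]
holder -x 16mm in tool [-15.8  -2.7   0. ] -y 50 [-8.3 49.3  0. ]
```

Converted, 100 mm / 750 = 0.1333, 90 mm / 750 = 0.12, 21.2 degrees / 360 = 0.0589.

Emit:
send_rows(
  rows="0 0 0.0294 0.0067 0.0067 0.0267 1;0 0 0.0589 0.0133 0.0133 0.0533 1;0 0 0.0883 0.024 0.028 0.0667 1;0 0 0.1178 0.024 0.028 0.08 1;0 0 0.1472 0.024 0.028 0.0933 1;0 0 0.1767 0.024 0.028 0.1067 1;0 0 0.2061 0.024 0.028 0.12 1;0 0 0.2361 0.024 0.028 0.1333 1",
)

```text
time: 29.5
eef_pos: [0.5961, 0.2069, 0.1531]
tcp_rot: [0.985, 0.17, 0.0, 0.0]
contact_force: [0.1, 0.1, -0.3]
opening: 0.998
finger_force: 0.0
```

```bash
python3 - <<'E'
from h import *
s=ctrl.get_state();print(s['eef_pos'])
p=shot('wrist','w22')
for t in ['spindle','neck']:
    for r in ctrl.look_for(p,t)[:2]:
        w=c2w(p,r['position']); print(t,round(r['p'],2),w.round(3),w2p(p,w).round())
hsv=cv2.cvtColor(p['color'],cv2.COLOR_RGB2HSV)
m=((hsv[:,:,0]>5)&(hsv[:,:,0]<20)&(hsv[:,:,1]>110)&(hsv[:,:,2]>40)).astype(np.uint8)
n,l,st,ce=cv2.connectedComponentsWithStats(m); i=1+st[1:,4].argmax(); print(st[i])
k=np.argwhere(l==i)[:,::-1].astype(np.float32); r=cv2.minAreaRect(k); print(r)
print('ray centre z.045',ray(p,*r[0],.045)); print('tcp px z .04',w2p(p,[*s['eef_pos'][:2],.04]))
rel([.596,.207,.040],down(-70))
E
```

```text
[0.59606804 0.20686533 0.15308129]
spindle 0.83 [0.612 0.213 0.064] [317. 193.]
neck 0.78 [0.616 0.214 0.067] [317. 189.]
[ 284  143   57  112 4473]
((316.59820556640625, 199.48690795898438), (110.02629089355469, 54.980106353759766), 82.40535736083984)
ray centre z.045 [0.60052775 0.20933569 0.045     ]
tcp px z .04 [317.58155401 203.06994336]
shift [5.000e-01 1.000e-01 1.127e+02] turn [-0.01  0.07  0.12]
```

Converted, 113 mm / 750 = 0.1507, 100 mm / 750 = 0.1333, -5 degrees / 360 = -0.0139.

Emit:
send_rows(
  rows="0 0 -0.0139 0.0027 0 0.04 1;0 0 -0.0139 0.0027 0 0.0933 1;0 0 -0.0139 0.0027 0 0.1333 1;0 0 -0.0139 0.0027 0 0.1507 1;0 0 -0.0139 0.0027 0 0.1507 1;0 0 -0.0139 0.0027 0 0.1507 1",
)

```text
time: 30.4
eef_pos: [0.5994, 0.2087, 0.042]
tcp_rot: [0.976, 0.217, 0.002, 0.0]
contact_force: [-0.5, -0.6, -0.1]
opening: 0.998
finger_force: 0.0
```

Emit:
send_rows(
  rows="0 0 0 0 0 0 -1;0 0 0 0 0 0 -1;0 0 0 0 0 0 -1;0 0 0 0 0 0 -1;0 0 0 0 0 0 -1;0 0 0 0 0 0 -1;0 0 0 0 0 0 -1;0 0 0 0 0 0 -1",
  grip_force=40,
)

```text
time: 31.4
eef_pos: [0.5985, 0.2086, 0.0408]
tcp_rot: [0.976, 0.216, 0.0, 0.0]
contact_force: [-1.5, -0.0, 5.5]
opening: 0.516
finger_force: 40.9
```

Converted, -12 mm / 750 = -0.016, -1.5 mm / 750 = -0.002.

Emit:
send_rows(
  rows="0 0 0 -0.004 -0.0011 0 -1;0 0 0 -0.008 -0.002 -0.0013 -1;0 0 0 -0.012 -0.0031 -0.0013 -1;0 0 0 -0.016 -0.004 -0.0027 -1;0 0 0 -0.016 -0.004 -0.0027 -1",
)

```text
time: 32.02
eef_pos: [0.5844, 0.2059, 0.041]
tcp_rot: [0.976, 0.217, -0.002, -0.0]
contact_force: [-0.3, -0.3, -0.2]
opening: 0.513
finger_force: 40.7
```

Converted, -8 mm / 750 = -0.0107, -6 mm / 750 = -0.008.

Emit:
send_rows(
  rows="0 0 0 -0.004 -0.0011 0 -1;0 0 0 -0.008 -0.002 0 -1;0 0 0 -0.0107 -0.0027 -0.0027 -1;0 0 0 -0.0107 -0.0027 -0.0027 -1",
)

```text
time: 32.52
eef_pos: [0.5777, 0.2046, 0.0443]
tcp_rot: [0.976, 0.216, 0.0, 0.0]
contact_force: [-0.2, -0.1, -0.6]
opening: 0.512
finger_force: 40.8
```

Converted, -130 mm / 750 = -0.1733, -110 mm / 750 = -0.1467.

Emit:
send_rows(
  rows="0 0 0 -0.0053 0.02 -0.0027 -1;0 0 0 -0.0107 0.0413 -0.0053 -1;0 0 0 -0.016 0.064 -0.008 -1;0 0 0 -0.016 0.0733 -0.04 -1;0 0 0 -0.016 0.0733 -0.0933 -1;0 0 0 -0.016 0.0733 -0.1467 -1;0 0 0 -0.016 0.0733 -0.1733 -1;0 0 0 -0.016 0.0733 -0.1733 -1",
)

```text
time: 33.52
eef_pos: [0.5912, 0.1491, 0.1757]
tcp_rot: [0.976, 0.216, 0.002, 0.0]
contact_force: [0.2, 1.1, -1.0]
opening: 0.513
finger_force: 41.0
```

```bash
python3 - <<'E'
from h import *
s=ctrl.get_state();print(s['eef_pos'],s['opening'],s['contact_force'],s['wrist_torque'])
p=shot('wrist','w23')
hsv=cv2.cvtColor(p['color'],cv2.COLOR_RGB2HSV)
m=((hsv[:,:,0]>5)&(hsv[:,:,0]<20)&(hsv[:,:,1]>110)&(hsv[:,:,2]>40)).astype(np.uint8)
n,l,st,ce=cv2.connectedComponentsWithStats(m); i=1+st[1:,4].argmax(); print(st[i])
k=np.argwhere(l==i)[:,::-1].astype(np.float32); print(cv2.minAreaRect(k))
T=R.from_quat(s['tcp_rot']).as_matrix()
P=lambda a:w2p(p,s['eef_pos']+T@(np.array(a)/1000)).round(1)
print('level core pred', [P([x,y,z]) for x,y,z in [(48,0,-19),(48,22,3),(48,-22,3),(-48,0,-19)]])
q=shot('scene')
for r in ctrl.look_for(q,'spindle')[:2]+ctrl.look_for(q,'neck')[:2]: print(round(r['p'],2),c2w(q,r['position']).round(3))
rel([.575,-.282,.175],down(-98))
E
```

```text
[0.59122032 0.14912184 0.17573025] 0.5127876471971905 [ 0.18255346  1.08167727 -0.95254185] [ 0.01785969 -0.01340882  0.03054295]
[  265   183   110   168 11398]
((318.62725830078125, 266.7478332519531), (109.12356567382812, 166.5357666015625), 1.005086064338684)
level core pred [array([316.5, 198.2]), array([364.6, 183.3]), array([269. , 183.2]), array([316.8, 382.1])]
0.78 [0.62  0.161 0.197]
0.79 [0.624 0.159 0.194]
shift [-194.9  385.1   -3.3] turn [-2.0e-02  2.5e-01  3.3e+01]
```

Converted, 350 mm / 750 = 0.4667, 300 mm / 750 = 0.4, 33 degrees / 360 = 0.0917.

Emit:
send_rows(
  rows="0 0 0.0111 0 0 -0.06 -1;0 0 0.0222 -0.0333 0.064 -0.064 -1;0 0 0.0333 -0.0667 0.1333 -0.064 -1;0 0 0.0444 -0.1013 0.2 -0.064 -1;0 0 0.0556 -0.1347 0.2667 -0.064 -1;0 0 0.0694 -0.1693 0.3333 -0.064 -1;0 0 0.0806 -0.2027 0.4 -0.064 -1;0 0 0.0917 -0.2373 0.4667 -0.064 -1",
)

```text
time: 34.72
eef_pos: [0.5759, -0.2441, 0.22]
tcp_rot: [0.997, -0.071, -0.001, -0.001]
contact_force: [1.1, 0.1, -0.8]
opening: 0.513
finger_force: 41.1
```

Converted, -28 mm / 750 = -0.0373, 13 mm / 750 = 0.0173.

Emit:
send_rows(
  rows="0 0 0 -0.0373 0.0173 0 -1;0 0 0 -0.0373 0.0173 0 -1;0 0 0 -0.0373 0.0173 0 -1",
)

```text
time: 35.1
eef_pos: [0.5472, -0.2512, 0.221]
tcp_rot: [0.998, -0.07, -0.001, -0.001]
contact_force: [0.0, 0.2, -0.6]
opening: 0.516
finger_force: 41.2
```

```bash
python3 - <<'E'
from h import *
s=ctrl.get_state();print(s['eef_pos'],s['opening'],s['time'])
rel([.578,-.282,.045],down(-98))
p=shot('wrist','w24'); c=p['color'].astype(int)
q=np.array([.578,-.282,np.radians(-8)])
print('caddy rim pred px',[w2p(p,pt(q,np.array(a)/1000)).round().tolist() for a in [(-125,-80,50),(-125,80,50),(125,80,50),(125,-80,50)]])
g=c.sum(2)//3
for r in (180,230): print(r,[int(x) for x in np.nonzero(abs(np.diff(g[r]))>25)[0]])
for k in (200,440): print('col',k,[int(x) for x in np.nonzero(abs(np.diff(g[:,k]))>25)[0]])
E
```

```text
[ 0.54720833 -0.25121419  0.22096797] 0.516394936489217 35.1
shift [ 35.   26.4 175.9] turn [-0.06  0.07  0.01]
caddy rim pred px [[407.0, 259.0], [273.0, 259.0], [258.0, 15.0], [436.0, 15.0]]
180 [266, 267, 273, 277, 293, 396, 407, 408]
230 [136, 264, 265, 373, 390, 391, 402, 405]
col 200 [289, 290, 291, 369, 370, 371]
col 440 [289, 290, 373, 374, 375]
```

Converted, 160 mm / 750 = 0.2133, 145 mm / 750 = 0.1933.

Emit:
send_rows(
  rows="0 0 0 0.0267 0.016 0.0133 -1;0 0 0 0.0467 0.028 0.0533 -1;0 0 0 0.0467 0.028 0.1067 -1;0 0 0 0.0467 0.028 0.1533 -1;0 0 0 0.0467 0.028 0.1933 -1;0 0 0 0.0467 0.028 0.2133 -1;0 0 0 0.0467 0.028 0.2133 -1",
)

```text
time: 36.02
eef_pos: [0.5788, -0.2765, 0.0609]
tcp_rot: [0.998, -0.069, -0.001, -0.001]
contact_force: [0.6, 1.7, -1.1]
opening: 0.514
finger_force: 41.2
```

Converted, 12 mm / 750 = 0.016, 8 mm / 750 = 0.0107.

Emit:
send_rows(
  rows="0 0 0 0 0 0.0053 -1;0 0 0 0 0 0.0107 -1;0 0 0 0 0 0.016 -1;0 0 0 0 0 0.016 -1",
)

```text
time: 36.52
eef_pos: [0.5788, -0.2773, 0.0498]
tcp_rot: [0.998, -0.07, -0.0, -0.0]
contact_force: [0.7, 0.3, -2.2]
opening: 0.514
finger_force: 41.2
```

Lower a bit more, then release.

Converted, 6 mm / 750 = 0.008, 3 mm / 750 = 0.004.

Emit:
send_rows(
  rows="0 0 0 0 0 0.004 -1;0 0 0 0 0 0.008 -1;0 0 0 0 0 0.008 -1",
)

```text
time: 36.9
eef_pos: [0.5794, -0.2777, 0.0447]
tcp_rot: [0.998, -0.07, 0.0, 0.0]
contact_force: [0.1, 1.6, 2.5]
opening: 0.514
finger_force: 41.6
```

Emit:
send_rows(
  rows="0 0 0 0 0 0 -0.1;0 0 0 0 0 0 0.1;0 0 0 0 0 0 0.4;0 0 0 0 0 0 0.6;0 0 0 0 0 0 0.6;0 0 0 0 0 0 0.6",
)

```text
time: 37.65
eef_pos: [0.5789, -0.2774, 0.044]
tcp_rot: [0.998, -0.07, -0.0, -0.0]
contact_force: [-0.6, 0.1, 0.3]
opening: 0.801
finger_force: 0.0
```

Converted, -200 mm / 750 = -0.2667, -140 mm / 750 = -0.1867.

Emit:
send_rows(
  rows="0 0 0 0 0 -0.04 0.6;0 0 0 0 0 -0.1067 0.6;0 0 0 0 0 -0.1867 0.6;0 0 0 0 0 -0.2667 0.6;0 0 0 0 0 -0.2667 0.6;0 0 0 0 0 -0.2667 0.6",
)

```text
time: 38.4
eef_pos: [0.5787, -0.2772, 0.2438]
tcp_rot: [0.998, -0.07, -0.0, -0.0]
contact_force: [-0.5, -0.5, -1.5]
opening: 0.797
finger_force: 0.0
```

```bash
python3 - <<'E'
from h import *
s=ctrl.get_state();print(s['eef_pos'],s['opening'],s['time'])
for cam in ('wrist','top','scene'):
    p=shot(cam,'end'+cam)
    for t in ['spindle','key','stand','caddy','tumbler','soap_bottle','spare_roll']:
        for r in ctrl.look_for(p,t)[:2]:
            w=c2w(p,r['position']); print(cam,t,round(r['p'],2),w.round(3),w2p(p,w).round())
    hsv=cv2.cvtColor(p['color'],cv2.COLOR_RGB2HSV); c=p['color'].astype(int)
    m=((hsv[:,:,0]>5)&(hsv[:,:,0]<20)&(hsv[:,:,1]>110)&(hsv[:,:,2]>40)).astype(np.uint8)
    n,l,st,ce=cv2.connectedComponentsWithStats(m); i=1+st[1:,4].argmax(); print(st[i],'core at',ray(p,*ce[i],.035).round(3))
    if cam=='top':
        red=((c[:,:,0]>80)&(c[:,:,1]<60)&(c[:,:,2]<60)).astype(np.uint8); n,l,st,ce=cv2.connectedComponentsWithStats(red); i=1+st[1:,4].argmax(); print('red now',st[i],ce[i])
        c=cv2.imread('pics/top0.png')[:,:,::-1].astype(int); red=((c[:,:,0]>80)&(c[:,:,1]<60)&(c[:,:,2]<60)).astype(np.uint8); n,l,st,ce=cv2.connectedComponentsWithStats(red); i=1+st[1:,4].argmax(); print('red start',st[i],ce[i])
E
```

```text
[ 0.5787301  -0.27724804  0.24379991] 0.796609805606937 38.4
wrist spindle 0.89 [ 0.596 -0.284  0.046] [322. 165.]
wrist key 0.65 [ 0.478 -0.028  0.117] [104. 315.]
wrist stand 0.7 [ 0.49  -0.033  0.046] [143. 269.]
wrist caddy 0.71 [ 0.584 -0.277  0.004] [317. 168.]
wrist tumbler 0.63 [ 0.474 -0.027  0.115] [106. 317.]
wrist soap_bottle 0.85 [0.374 0.126 0.073] [ 49. 366.]
wrist spare_roll 0.78 [ 0.76  -0.126  0.074] [124.  17.]
[ 302  125   37   83 2744] core at [ 0.593 -0.281  0.035]
top spindle 0.43 [ 0.597 -0.268  0.039] [412. 199.]
top key 0.68 [ 0.473 -0.016  0.137] [317. 243.]
top key 0.45 [ 0.38  -0.035  0.126] [324. 281.]
top stand 0.63 [ 0.469 -0.015  0.06 ] [317. 245.]
top caddy 0.91 [ 0.606 -0.234  0.008] [398. 197.]
top tumbler 0.85 [ 0.649 -0.031  0.029] [325. 179.]
top soap_bottle 0.89 [0.365 0.134 0.09 ] [257. 284.]
top spare_roll 0.79 [ 0.802 -0.105  0.095] [354. 118.]
top spare_roll 0.64 [0.571 0.347 0.096] [178. 202.]
[406 197  10  17  86] core at [ 0.586 -0.264  0.035]
red now [312 238  11  14  94] [317.19148936 244.68085106]
red start [312 238  11  14  90] [316.6        244.47777778]
scene spindle 0.78 [ 0.602 -0.268  0.045] [213. 195.]
scene key 0.66 [ 0.38  -0.028  0.102] [335. 133.]
scene key 0.52 [ 0.48  -0.012  0.108] [331. 161.]
scene stand 0.75 [ 0.498 -0.004  0.043] [332. 186.]
scene caddy 0.78 [ 0.57  -0.274  0.006] [218. 194.]
scene tumbler 0.9 [ 0.637 -0.027  0.057] [306. 226.]
scene soap_bottle 0.78 [0.378 0.145 0.075] [402. 154.]
scene spare_roll 0.65 [ 0.826 -0.094  0.1  ] [246. 282.]
[196 178  33  38 562] core at [ 0.593 -0.274  0.035]
```

```bash
python3 -c "
from plant import ctrl
print(ctrl.sign_off())"
```

```text
the job is handed in; nothing more can be done
None
```

The job is handed in after about 38 s. The key pressed and drew out the spindle's sprung end and is back in its stand, the spindle with its core lies in the caddy, and the bystanders have not moved; no verdict was shown at hand-in.

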